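# Seat a specimen disc in its holder and swing the retainer over it

## Task

Without gripping or lifting it, nudge the loose copper disc gently across the deck of the specimen holder with a fingertip until it drops into the round recess and lies flat in it. Then push the orange retainer round over the seated disc until it is fully home against its stop. Leave everything else as it stands.

Things in the scene. Friction and masses are not known exactly. Their poses are not given: they have to be found in the camera images.
- holder: Fixed specimen holder: aluminium plate on a black base, 160 (its x) x 240 (its y) x 30 mm high, yaw within 0.45 rad. Origin at the centre of its underside, z up. Its flat top, the deck, is 30 mm above the origin. It carries the recess, the retainer's pivot (x 50, y 50 mm), a dark 10 mm high stop block (x 36, y 39 mm) and a small brass weight that only stands there.
- seat (a point): Centre of the floor of the round recess, at x 0, y 50, z 22 mm in the holder's frame. The recess is 46 mm in diameter and 8 mm deep with a dark floor, open at the deck, with a sharp level edge.
- specimen: Loose copper disc, 40 mm in diameter, 8 mm thick, 70 to 115 g, first flat on the deck's half away from the recess, 75 to 135 mm from its centre. Origin: centre of its underside; z: its axis. It slides on the deck, tips in some 11 mm short of the recess's centre, may hang tilted on the edge, and falls flat within about 3 mm; seated, its top is level with the deck.
- retainer (a joint): Angle (rad) about its vertical pivot. 0: along the holder's +y, clear of the recess; grows counter-clockwise from above; 1.571: home against its stop, along the holder's -x, across the recess. Starts at 0 to 0.45; stays where left; 1 N at the post moves it. Orange bar 12 mm wide, 6 thick, 92 mm from pivot to tip, underside 4 mm above the deck: clears a seated disc, not one standing proud.
- retainer_post (a point): Centre of the top face of the upright black post at the retainer's tip: 14 mm in diameter, its top 34 mm above the deck and 24 mm above the bar's top, 85 mm from the pivot axis.
- retainer_pivot (a point): Point on the retainer's pivot axis at deck height.
- weight: Brass knobbed weight, 20 mm diameter, 31 mm high, standing on the deck's far right part (near x 66 mm, y -85 mm in the holder's frame). Origin at the centre of its underside. Leave alone.
- steel_disc: Dark steel disc, 40 mm diameter, 8 mm thick, lying on the bench, not the one wanted. Origin at the centre of its underside. Leave alone.
- jar: Jar with blue lid, 44 mm diameter, 60 mm high, on the bench behind the holder. Origin at the centre of its underside. Leave alone.
- mug: White mug, 80 mm diameter, 95 mm high, on the bench. Origin at the centre of its underside. Leave alone.
- screwdriver: Red-handled screwdriver lying on the bench. Leave alone.
- mouse: Black computer mouse, 100 x 58 x 32 mm, on the bench. Origin at the centre of its underside. Leave alone.

How it is judged:
By the outcome, as a careful person would: the job done as asked, in the order asked, and still so for the second after the job is handed in, with the robot touching nothing.
It also fails if it takes over 54 s, if anything falls off the work surface, if the arm or the gripper's body presses on something with over 40 N, if the wrist force passes 120 N, or if a joint passes its speed limit or range.

## Robot

A 7-joint arm with a two-finger parallel gripper is mounted at the origin on the work surface. World frame = base frame: x ahead of the robot, y to its left, z up, the work surface at z = 0. Lengths are in mm, angles in rad, forces in N, time in s.
With the tool pointing down it reaches from about 425 to 1025 mm from the base axis. Payload 9.4 kg.
Tool frame: the origin (TCP) lies between the finger pads; the fingertips stand 8 mm ahead of it and the grasp point (between the pads) lies 11 mm behind it (r.nose_length is the distance from the TCP to the fingertips, in mm); z points along the fingers, y is the line along which they close (so a half turn about z gives the same grasp; the last joint's range is limited). The gripper opens to 85 mm and grips with 20 to 120 N. Pads are 22 mm wide; open, the fingers measure 114 mm over their backs; the gripper's body (76 mm by 85 mm) begins 54 mm behind the grasp point. The pads swing forward as they close: fully open they stand 13 mm farther back than shut.
Start: joints at [-1.198, 0.599, -0.003, 1.599, 0.002, 0.943, -0.08], TCP at [315.223, 652.885, 239.275] pointing down, gripper open.
Joint ranges: [-2.57, 2.57], [-0.35, 1.97], [-1.29, 1.29], [0.11, 2.56], [-1.05, 4.19], [0.11, 1.86], [-2.63, 2.63]. Speed limits (rad/s): [2.22, 2.22, 3.01, 3.01, 3.14, 3.14, 3.14].

## Interface

Orientations are given as a rotation vector (axis times angle).
In Python, from cell import state, snapshot, camera_params, r gives the robot as it stands.
- The arm moves only by the shell command python3 -m pendant 'ROWS'. ROWS is JSON, one flat list of numbers, 5 for each row, row after row: the shift along the tool's x, y, z in mm, then the turn about the tool's z in degrees, then the finger opening in mm, from 0 to 85.4. In form: [dx, dy, dz, spin, hand, dx, dy, dz, spin, hand, ...]. A call has exactly 10 rows; each row shifts and turns the commanded pose from where the row before left it, along the tool's axes as they then stand; what a row does not reach is not made up. A row lasts 1/8 s, in which the tool goes at most 62.5 mm and 10.7 degrees, less where a joint would pass 70% of its speed; a pose out of reach is approached as far as the arm can. A call is refused whole if a number of a shift passes 62.5 or a number of a turn 10.7, either way. A call with a gripper value outside its range is refused whole. The fingers move at their own pace and stop on an object; the grip force is fixed at half the most. Time passes only in rows, so rows that do not move let the fingers close, or fill a call up. It gives the time, the measured TCP pose, the force, the opening and the grip force at its end, in the units of the state.
- state(): the state, without advancing time (a new reading comes with each control period).
- snapshot(name): name is "scene" or "top"; returns (picture, depth): 384x512x3 uint8, red, green, blue; 384x512 float32, mm along the optical axis (not along the pixel's ray), 0 where there is no reading.
- camera_params(name): a dict with "vertical_fov" (degrees; the focal length in pixels is half the picture's height over the tangent of half this angle, whatever the lens; pixels are square), "cx", "cy" (the principal point, pixels), "R" (3x3) and "t" (3): a world point X has camera coordinates R X + t. Camera axes: x right, y down, z forward; pixel columns grow to the right and rows downward; lengths in mm; the calibration is good to about 2 mm. A picture is of the moment at which its call begins. camera_params takes no time and is no camera call.
- r.finish_job(): hands the job in; it is judged then, once.
The state is a dict: "time_s": time; "joint_pos": joint angles; "joint_velocities": joint speeds; "joint_efforts": joint torques, N m; "ee_pos": TCP position; "ee_rot": TCP orientation; "contact_force": force on the tool from outside, world axes, zero at the start; "torque": the same for the moment, N m; "finger_gap": finger opening in mm; "grip_force": force on a finger pad.
Only numpy, scipy, OpenCV 4.12 (cv2) and the standard library are available. Lean on these libraries where they do the work, as an engineer would, in place of code of your own. Each camera call takes 0.05 s, during which the arm holds its last target. There are 200 camera calls.

## Working session

There is one attempt and no reset: what is moved stays moved. The work goes in short steps, Python scripts to look and compute and a shell command to move; the robot and the scene stay as the last step left them, time stands still between calls to the robot, and variables do not carry over. Pictures are saved under pics/ and viewed, at most 10 in all, crops included, and the job is handed in when it is done.

```bash
ls; mkdir -p pics; python3 - <<'E'
from cell import state,snapshot,camera_params,r
import cv2,numpy as np
for n in("scene","top"):
    p,d=snapshot(n); cv2.imwrite(f"pics/{n}0.png",p[:,:,::-1]); np.save(f"{n}0.npy",d); print(n,camera_params(n))
print(state(),r.nose_length)
E
```

```text
pics
scene {'vertical_fov': 52.76521879269875, 'cx': 255.8759161055204, 'cy': 197.23618133832218, 'R': array([[ 0.06599072,  0.99781549, -0.00307632],
       [ 0.71730553, -0.04958184, -0.69499238],
       [-0.6936267 ,  0.04365638, -0.71901052]]), 't': array([ -14.98229372, -311.61795053, 1443.23514563])}
top {'vertical_fov': 42.28635393502093, 'cx': 261.7193454079803, 'cy': 192.6208648644722, 'R': array([[ 0.0473327 , -0.99886002,  0.00618681],
       [-0.97484668, -0.04754348, -0.21774659],
       [ 0.21779251,  0.00427534, -0.97598573]]), 't': array([ -25.6098928 ,  515.26807258, 1325.9739234 ])}
{'time_s': 0.1, 'joint_pos': array([-1.1977036 ,  0.60003597, -0.00255321,  1.6000463 ,  0.00182212,
        0.94292071, -0.07980456]), 'joint_velocities': array([ 1.02386459e-03, -2.57890738e-03, -1.02906470e-03, -1.30178103e-03,
        1.84259380e-03,  7.92000563e-05,  7.69536562e-04]), 'joint_efforts': array([ 4.49040555e-03, -7.77985883e+01,  1.56936206e+00, -2.58621275e+01,
        1.25715381e-02,  5.51348363e-03, -3.47340358e-05]), 'ee_pos': array([315.04513555, 652.51184253, 238.51106973]), 'ee_rot': array([-7.00438349e-01, -3.06233602e+00,  2.19553301e-03]), 'contact_force': array([ 0.64755561,  0.00212027, -0.00763576]), 'torque': array([0.00261765, 0.00300786, 0.05051145]), 'grip_force': 0.0, 'finger_gap': 85.43265558036586} 8.0
```

View pics/scene0.png

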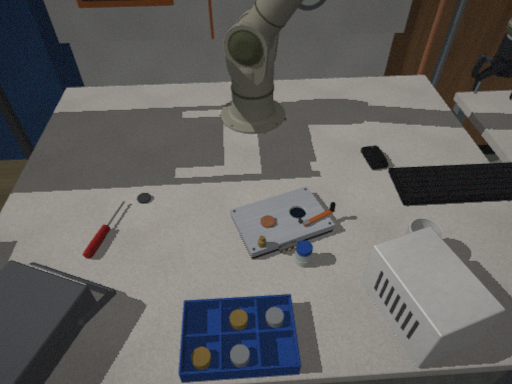

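View pics/top0.png

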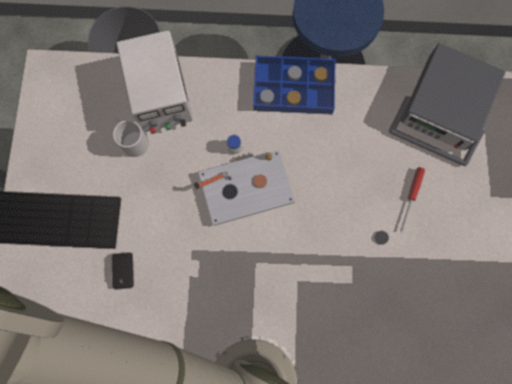

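The top view shows the recess at (230,192), the copper disc at (260,181), the retainer from about (228,178) to its post at (197,185), the weight at (268,157) and the jar at (234,143).

```bash
cat > h.py <<'E'
import cv2,numpy as np
from cell import state,snapshot,camera_params,r
def cam(n):
    c=camera_params(n); return c,192/np.tan(np.radians(c["vertical_fov"]/2))
def atz(n,u,v,z):
    c,f=cam(n); R,t=np.array(c["R"]),np.array(c["t"])
    ray=R.T@np.array([(u-c["cx"])/f,(v-c["cy"])/f,1]); o=-R.T@t
    return o+ray*(z-o[2])/ray[2]
def cloud(n,d):
    c,f=cam(n); v,u=np.mgrid[:384,:512]
    P=np.stack([(u-c["cx"])/f*d,(v-c["cy"])/f*d,d],-1)
    return (P-c["t"])@np.array(c["R"])
def cen(m):
    k,l,s,c=cv2.connectedComponentsWithStats(m.astype(np.uint8)); i=1+np.argmax(s[1:,4]); return c[i],s[i,4],l==i
E
python3 - <<'E'
from h import *
roi={"top":(140,235,185,305),"scene":(180,270,220,345)}
for n in("top","scene"):
    p=cv2.imread(f"pics/{n}0.png"); d=np.load(f"{n}0.npy"); W=cloud(n,d); hsv=cv2.cvtColor(p,cv2.COLOR_BGR2HSV).astype(int)
    a,b,c,e=roi[n]; R=np.zeros((384,512),bool); R[a:b,c:e]=1
    H,S,V=hsv[...,0],hsv[...,1],hsv[...,2]
    m=R&(W[...,2]>18)&(W[...,2]<50)&(d>0); _,_,m=cen(m)
    print(n,"deck z",np.median(W[m][:,2]))
    q=W[m][:,:2].astype(np.float32); rect=cv2.minAreaRect(cv2.convexHull(q)); print(rect)
    dark,ar,_=cen(R&(V<70)); print("dark",dark,ar,atz(n,*dark,22))
    for nm,lo,hi in(("orange/copper",3,16),("brass",17,30)):
        mm=(R&(H>=lo)&(H<=hi)&(S>90)&(V>70)).astype(np.uint8)
        k,l,s,cc=cv2.connectedComponentsWithStats(mm)
        for i in range(1,k):
            if s[i,4]>8: print(nm,cc[i],s[i],atz(n,*cc[i],38), np.median(hsv[l==i],axis=0), np.median(W[l==i],axis=0))
p=cv2.imread("pics/top0.png")[140:235,180:310]; a=cv2.resize(p,None,fx=6,fy=6,interpolation=3)
cv2.imwrite("pics/c1.png",a)
p=cv2.imread("pics/scene0.png")[180:270,222:352]; cv2.imwrite("pics/c2.png",cv2.resize(p,None,fx=6,fy=6,interpolation=3))
E
```

```text
top deck z 29.829696571778502
((540.9956665039062, 56.53113555908203), (174.10369873046875, 260.1959228515625), 19.22209358215332)
dark [229.42753623 191.17391304] 138 [523.41924445  91.69512939  22.        ]
orange/copper [209.86407767 180.33009709] [198 174  25  14 103] [548.64289149 147.93207514  38.        ] [  8. 140. 157.] [548.5885568  147.48147974  39.42539166]
orange/copper [259.59130435 180.70434783] [254 175  12  12 115] [554.44685101   6.91894693  38.        ] [  9. 115. 143.] [553.97008847   6.39940089  37.82911626]
brass [268.57894737 155.47368421] [267 153   4   6  19] [630.27781155 -15.26357172  38.        ] [ 17. 108. 124.] [624.17304536 -15.97540007  58.10768594]
scene deck z 28.755788997928363
((544.3164672851562, 58.085533142089844), (180.2977294921875, 261.7317199707031), 19.81233024597168)
dark [297.35555556 213.02222222] 135 [523.09317681  95.26690971  22.        ]
orange/copper [320.74358974 215.4957265 ] [309 209  25  14 117] [550.31476477 153.55735401  38.        ] [ 11. 183. 137.] [549.84251922 154.45887414  38.28681217]
orange/copper [267.5 221. ] [261 216  14  11 130] [559.85461286   9.04438011  38.        ] [ 11. 134. 121.] [558.19032627   9.12695706  36.77690032]
brass [261.20408163 241.24489796] [259 236   6  11  49] [625.89338048 -12.72510577  38.        ] [ 21. 136. 102.] [636.09949716 -14.01716142  47.98034963]
```

View pics/c1.png

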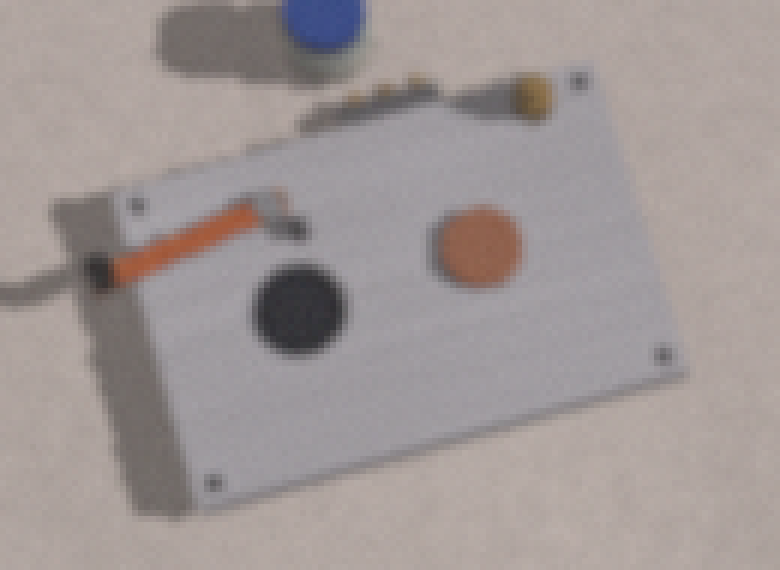

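View pics/c2.png

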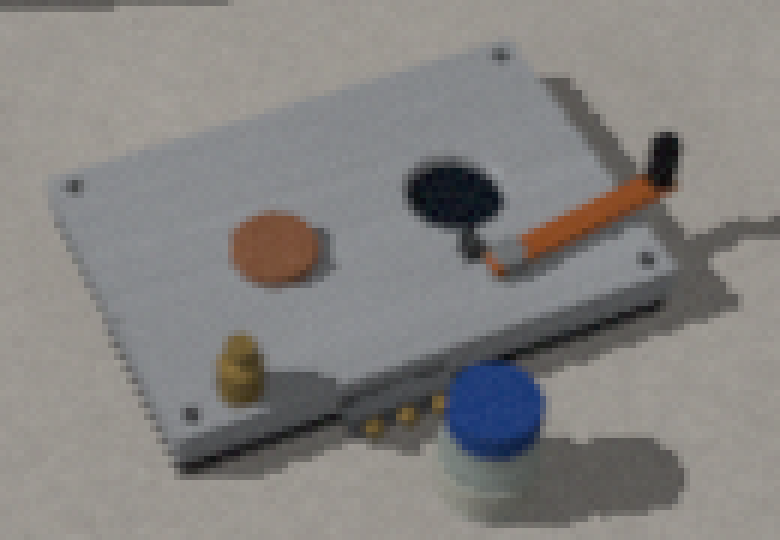

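```bash
cat >> h.py <<'E'
def holder():  # from clicked features
    out={}
    for n,o,S in(("top",(180,140),dict(nw=(138,205),ne=(579,81),se=(663,356),sw=(213,484),rec=(300,309),disc=(481,247,38),post=(97,272,64),post2=(97,272,64))),
               ("scene",(222,180),dict(sw=(501,55),nw=(647,259),ne=(190,413),se=(73,186),rec=(453,191),disc=(274,246,38),post=(665,139,64)))):
        out[n]={k:atz(n,o[0]+(p[0]+.5)/6-.5,o[1]+(p[1]+.5)/6-.5,p[2] if len(p)>2 else 30) for k,p in S.items()}
    return out
E
python3 - <<'E'
from h import *
np.set_printoptions(precision=1,suppress=True)
for n,q in holder().items():
    c=sum(q[k] for k in("nw","ne","se","sw"))/4
    yd=q["nw"]+q["sw"]-q["ne"]-q["se"]; xd=q["nw"]+q["ne"]-q["sw"]-q["se"]
    ya=np.arctan2(-yd[0],yd[1]); yb=np.arctan2(xd[1],xd[0]); print(n,"c",c,"yaw",round(ya,3),round(yb,3),"screw span",np.hypot(*xd[:2])/2,np.hypot(*yd[:2])/2)
    y=ya; R=np.array([[np.cos(y),-np.sin(y)],[np.sin(y),np.cos(y)]])
    print({k:R.T@(q[k]-c)[:2] for k in q}, {k:q[k][:2] for k in("rec","disc","post")})
E
```

```text
top c [538.4  44.7  30. ] yaw 0.332 0.326 screw span 140.47612936642895 219.86213914369011
{'nw': array([ 70. , 109.5]), 'ne': array([  70.4, -110.3]), 'se': array([ -70.4, -109.5]), 'sw': array([-70. , 110.4]), 'rec': array([-0.6, 48.9]), 'disc': array([  2.6, -41.3]), 'post': array([ 34.6, 134.6]), 'post2': array([ 34.6, 134.6])} {'rec': array([521.9,  90.7]), 'disc': array([554.3,   6.5]), 'post': array([527.3, 183.2])}
scene c [539.7  47.5  30. ] yaw 0.327 0.33 screw span 139.64946059556385 220.15538063285678
{'sw': array([-69.9, 110.1]), 'nw': array([ 69.9, 110.1]), 'ne': array([  69.7, -109.6]), 'se': array([ -69.7, -110.5]), 'rec': array([ 0.2, 48.8]), 'disc': array([  5.1, -42.9]), 'post': array([ 35.2, 134.1])} {'rec': array([524.2,  93.8]), 'disc': array([558.4,   8.5]), 'post': array([529.9, 185.8])}
```

Both cameras agree to within 3 mm, and the screw spans (140 x 220) and recess position match the drawing. The holder is at about (539,46) with yaw 0.329, and the retainer is at about 0.18 rad. Next I close the hand and travel over at height.

```bash
python3 -m pendant '[-26.5,-25,0,0,0,-26.5,-25,0,0,0,-26.5,-25,0,0,0,-26.5,-25,0,0,0,-26.5,-25,0,0,0,-26.5,-25,0,0,0,-26.5,-25,0,0,0,-26.5,-25,0,0,0,-26.5,-25,0,0,0,-26.5,-25,0,0,0]'
python3 -m pendant '[-26.5,-25,0,0,0,-26.5,-25,0,0,0,-26.5,-25,0,0,0,-26.5,-25,0,0,0,-26.5,-25,0,0,0,-26.5,-25,0,0,0,-26.5,-25,0,0,0,-26.5,-25,0,0,0,-26.5,-25,0,0,0,-26.5,-25,0,0,0]'
python3 -m pendant '[0,0,20,8.6,0,0,0,20,8.6,0,0,0,20,8.6,0,0,0,20,8.6,0,0,0,20,8.6,0,0,0,20,0,0,0,0,0,0,0,0,0,0,0,0,0,0,0,0,0,0,0,0,0,0]'
cat >> h.py <<'E'
from scipy.spatial.transform import Rotation as Ro
C=np.array([539.,46.]); YAW=.329
HR=np.array([[np.cos(YAW),-np.sin(YAW)],[np.sin(YAW),np.cos(YAW)]])
def rep(target=None,head=None):
    s=state(); T=Ro.from_rotvec(s["ee_rot"]).as_matrix(); p=s["ee_pos"]
    h=HR.T@(p[:2]-C); hd=np.degrees(np.arctan2(T[1,0],T[0,0])-YAW)
    print("t",round(s["time_s"],2),"tcp holder",h.round(1),"z",p[2].round(1),"toolx heading in holder",hd.round(2),"z axis",T[:,2].round(3),"F",s["contact_force"].round(1),"gap",round(s["finger_gap"],1),"j",np.round(s["joint_pos"],2))
    if target is not None:
        w=np.r_[C+HR@np.array(target[:2]),target[2]]; print("tool shift",(T.T@(w-p)).round(1))
    if head is not None: print("spin",((hd-head+180)%360-180).round(1))
E
python3 -c "
from h import *
rep((5.6,-85,100),92.4)
p,d=snapshot('top');cv2.imwrite('pics/t1.png',p[:,:,::-1]);p2,d2=snapshot('scene')
a=cv2.resize(p[130:250,170:330,::-1],None,fx=5,fy=5,interpolation=3)[:600]
cv2.imwrite('pics/t1c.png',cv2.resize(np.hstack([p[140:235,210:310,::-1],p2[165:260,215:315,::-1]]),None,fx=4,fy=4,interpolation=3)); np.save('t1.npy',d);np.save('s1.npy',d2)
"
```

```text
time_s: 1.35
ee_pos: [445.4, 311.3, 239.1]
ee_rot: [-0.7, -3.062, 0.001]
contact_force: [0.7, 0.0, -0.1]
finger_gap: -0.2
grip_force: 0.0
time_s: 2.6
ee_pos: [575.3, -28.9, 239.1]
ee_rot: [-0.7, -3.062, 0.0]
contact_force: [0.2, -0.3, 0.5]
finger_gap: 0.2
grip_force: 0.0
time_s: 3.85
ee_pos: [575.4, -27.8, 120.0]
ee_rot: [1.774, 2.592, 0.001]
contact_force: [-0.3, 0.3, 0.0]
finger_gap: -0.1
grip_force: 0.0
t 3.85 tcp holder [ 10.6 -81.7] z 120.0 toolx heading in holder 92.38 z axis [ 0.001  0.    -1.   ] F [-0.3  0.3  0. ] gap -0.1 j [-0.19  0.59  0.21  2.06 -0.23  0.51  0.56]
tool shift [-3.1 -5.2 20. ]
spin -0.0
```

```bash
python3 -c "
from h import *
s=state();T=Ro.from_rotvec(s['ee_rot']).as_matrix()
for n,f in(('top','t1.npy'),('scene','s1.npy')):
    d=np.load(f);W=cloud(n,d);L=(W-s['ee_pos'])@T
    m=(d>0)&(abs(L[...,0])<60)&(abs(L[...,1])<60)&(L[...,2]<25)&(L[...,2]>-60)
    for a in range(-60,25,10):
        q=L[m&(L[...,2]>=a)&(L[...,2]<a+10)]
        if len(q): print(n,a,len(q),'x',np.percentile(q[:,0],[2,98]).round(1),'y',np.percentile(q[:,1],[2,98]).round(1),q[:,2].max().round(1))
"
```

```text
scene -60 44 x [-16.6   6. ] y [-40.6  45. ] -50.1
scene -50 38 x [-13.    3.1] y [-29.9  34.2] -40.0
scene -40 20 x [-13.7   1.2] y [-26.3  23.2] -32.3
scene -30 10 x [-11.8  -0.9] y [-3.2 16.7] -20.1
scene -20 27 x [-11.1   7.4] y [-3.9 17.2] -10.2
scene -10 29 x [-11.5   7.8] y [-5.  15.9] -0.2
scene 0 10 x [-11.5   1.3] y [-3.4 12.7] 9.2
```

View pics/t1c.png

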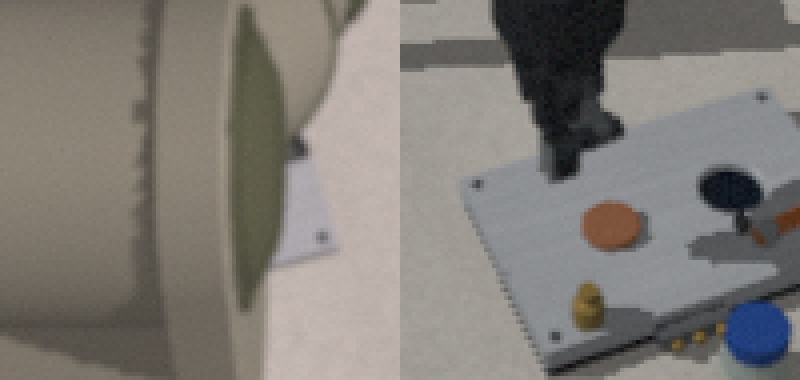

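Scene view: the closed fingers stand behind the disc, clear of the weight. Next I line up and lower.

```bash
python3 -m pendant '[-3,-5,0,0,0,0,0,12,0,0,0,0,12,0,0,0,0,12,0,0,0,0,12,0,0,0,0,12,0,0,0,0,10,0,0,0,0,6,0,0,0,0,3.5,0,0,0,0,0,0,0]'
python3 -c "
from h import *
rep((5.6,-85,40.5),92.4)"
```

```text
time_s: 5.2
ee_pos: [571.6, -32.4, 39.7]
ee_rot: [1.774, 2.593, -0.0]
contact_force: [0.2, -0.2, 1.1]
finger_gap: 0.1
grip_force: 0.0
t 5.2 tcp holder [  5.5 -84.8] z 39.7 toolx heading in holder 92.38 z axis [ 0. -0. -1.] F [ 0.2 -0.2  1.1] gap 0.1 j [-0.14  0.72  0.14  2.1  -0.27  0.35  0.6 ]
tool shift [-0.2  0.1 -0.8]
spin -0.0
```

```bash
python3 -m pendant '[3,0,-0.5,0,0,6,0,0,0,0,6,0,0,0,0,6,0,0,0,0,6,0,0,0,0,6,0,0,0,0,6,0,0,0,0,6,0,0,0,0,6,0,0,0,0,4,0,0,0,0]'
cat >> h.py <<'E'
def disc(tag,crop=None,z=38):
    for n in("top","scene"):
        p,d=snapshot(n); p=p[:,:,::-1].copy(); cv2.imwrite(f"pics/{n}{tag}.png",p); W=cloud(n,d)
        hsv=cv2.cvtColor(p,cv2.COLOR_BGR2HSV).astype(int); h=(W[...,:2]-C)@HR
        m=(d>0)&(hsv[...,0]>=3)&(hsv[...,0]<=16)&(hsv[...,1]>80)&(hsv[...,2]>60)&(abs(h[...,0])<35)&(abs(h[...,1])<90)&(W[...,2]>15)&(W[...,2]<50)
        if m.sum()<15: print(n,"no disc",m.sum()); continue
        c,a,mm=cen(m); w=atz(n,*c,z)[:2]
        q=W[mm]; A=np.c_[h[mm],np.ones(len(q))]; k=np.linalg.lstsq(A,q[:,2],rcond=None)[0]
        print(n,"disc holder",(HR.T@(w-C)).round(1),"px",c.round(1),"area",a,"ext",np.percentile(h[mm],2,axis=0).round(1),np.percentile(h[mm],98,axis=0).round(1),"z med",np.median(q[:,2]).round(1),"slope deg",np.degrees(np.arctan(k[:2])).round(1))
E
python3 -c "
from h import *
rep((4,0,40.2));disc('2')"
```

```text
time_s: 6.45
ee_pos: [551.4, 19.3, 40.3]
ee_rot: [-1.774, -2.593, 0.0]
contact_force: [-0.4, -1.2, -0.4]
finger_gap: 0.1
grip_force: 0.5
t 6.45 tcp holder [  3.1 -29.3] z 40.3 toolx heading in holder 92.4 z axis [-0.  0. -1.] F [-0.4 -1.2 -0.4] gap 0.1 j [-0.23  0.7   0.14  2.14 -0.3   0.31  0.53]
tool shift [29.2  2.1  0.1]
top no disc 0
scene disc holder [14.6  1. ] px [283.1 218.1] area 65 ext [  3.9 -13.7] [22.5 18.4] z med 36.3 slope deg [0.7 0.3]
```

```bash
python3 -c "
import cv2
p=cv2.imread('pics/scene2.png')[165:260,220:350];cv2.imwrite('pics/s2c.png',cv2.resize(p,None,fx=5,fy=5,interpolation=3))"
```

```text
(no output)
```

View pics/s2c.png

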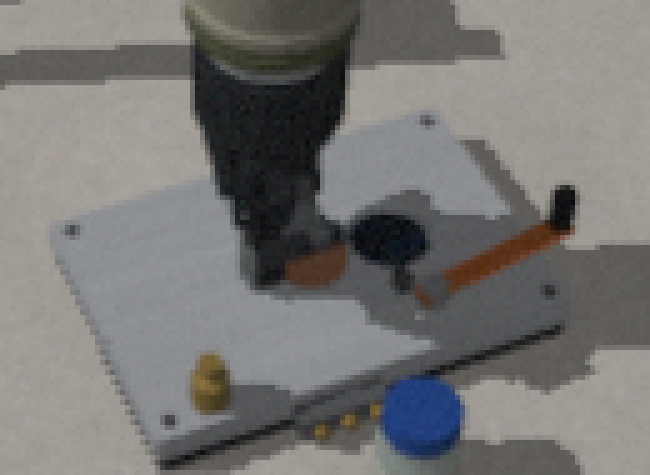

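The hand hides part of the disc, so I fit the visible edge to a known 20 mm radius.

```bash
cat >> h.py <<'E'
from scipy.optimize import least_squares
def arc(tag,z=38):
    p=cv2.imread(f"pics/scene{tag}.png"); hsv=cv2.cvtColor(p,cv2.COLOR_BGR2HSV).astype(int); M=np.zeros((384,512),bool)
    M[200:232,262:305]=1
    m=M&(hsv[...,0]>=3)&(hsv[...,0]<=16)&(hsv[...,1]>80)&(hsv[...,2]>50)
    c,a,mm=cen(m); pts=[]
    for v in np.unique(np.where(mm)[0]): u=np.where(mm[v])[0]; pts.append((u.max()+.5,v))
    for u in np.unique(np.where(mm)[1]): v=np.where(mm[:,u])[0]; pts.append((u,v.max()+.5))
    q=np.array([HR.T@(atz("scene",u,v,z)[:2]-C) for u,v in pts])
    f=least_squares(lambda x:np.hypot(*(q-x).T)-20,q.mean(0)-[10,10],loss="soft_l1")
    print(tag,"arc centre",f.x.round(1),"rms",np.sqrt(np.mean(f.fun**2)).round(2),len(pts))
E
python3 -c "
from h import *
arc('0');arc('2')"
```

```text
0 arc centre [  7.1 -42.2] rms 0.65 24
2 arc centre [ 6.1 -0.2] rms 0.76 20
```

```bash
python3 -m pendant '[0,0,0,-1.5,0,4,0,0,0,0,5,0,0,0,0,5,0,0,0,0,5,0,0,0,0,5,0,0,0,0,5,0,0,0,0,4,0,0,0,0,3,0,0,0,0,0,0,0,0,0]'
python3 -c "
from h import *
rep((0,19,40.2));disc('3')
p=cv2.imread('pics/scene3.png')[165:260,220:350];cv2.imwrite('pics/s3c.png',cv2.resize(p,None,fx=5,fy=5,interpolation=3))"
```

```text
time_s: 7.8
ee_pos: [537.6, 52.4, 40.3]
ee_rot: [-1.74, -2.616, -0.0]
contact_force: [-0.0, 0.3, -0.5]
finger_gap: -0.2
grip_force: 0.0
t 7.8 tcp holder [0.8 6.5] z 40.3 toolx heading in holder 93.9 z axis [-0.  0. -1.] F [-0.   0.3 -0.5] gap -0.2 j [-0.3   0.7   0.14  2.17 -0.31  0.29  0.51]
tool shift [12.6  0.1  0.1]
top no disc 0
scene disc holder [12.6 38.1] px [295.2 213.6] area 60 ext [-0.  23.1] [20.8 55.7] z med 35.9 slope deg [ -1.4 -12.8]
```

View pics/s3c.png

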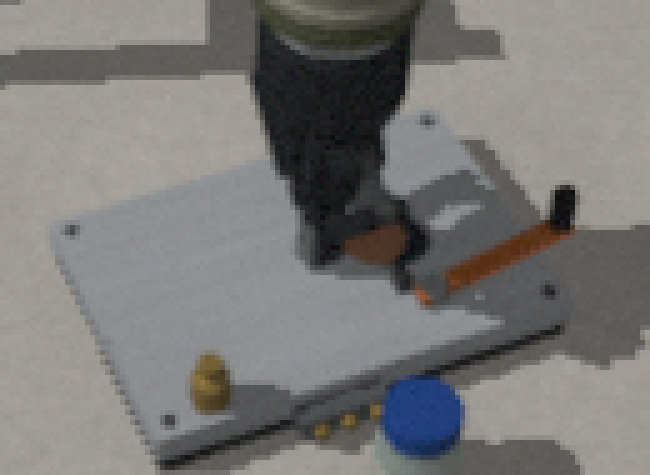

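The disc has tipped into the recess, with a slope of about 13 degrees. I push on slowly.

```bash
python3 -m pendant '[1,0,0,0,0,1.5,0,0,0,0,1.5,0,0,0,0,1.5,0,0,0,0,1.5,0,0,0,0,1.5,0,0,0,0,1,0,0,0,0,0,0,0,0,0,0,0,0,0,0,0,0,0,0,0]'
python3 -c "
from h import *
rep((0,19,40.2));disc('4',z=30)"
```

```text
time_s: 9.15
ee_pos: [534.1, 60.8, 40.3]
ee_rot: [1.74, 2.616, -0.0]
contact_force: [-0.4, -0.0, -0.9]
finger_gap: 0.2
grip_force: 0.2
t 9.15 tcp holder [ 0.1 15.6] z 40.3 toolx heading in holder 93.87 z axis [ 0. -0. -1.] F [-0.4 -0.  -0.9] gap 0.2 j [-0.31  0.69  0.14  2.18 -0.32  0.29  0.49]
tool shift [3.4 0.1 0.1]
top no disc 0
scene disc holder [ 6.7 49. ] px [297.6 212.8] area 60 ext [-4.2 30.4] [19.4 65.1] z med 35.1 slope deg [ -0.1 -19.9]
```

```bash
python3 -m pendant '[1,0,0,0,0,1,0,0,0,0,1,0,0,0,0,0,0,0,0,0,0,0,0,0,0,0,0,0,0,0,0,0,0,0,0,0,0,0,0,0,0,0,0,0,0,0,0,0,0,0]'
python3 -c "
from h import *
rep((0,19,40.2));disc('5',z=30)"
```

```text
time_s: 10.5
ee_pos: [532.9, 63.6, 40.3]
ee_rot: [1.74, 2.616, -0.0]
contact_force: [0.6, -0.5, -0.6]
finger_gap: -0.2
grip_force: 0.2
t 10.5 tcp holder [-0.1 18.6] z 40.3 toolx heading in holder 93.88 z axis [ 0. -0. -1.] F [ 0.6 -0.5 -0.6] gap -0.2 j [-0.32  0.69  0.14  2.18 -0.32  0.29  0.49]
tool shift [0.4 0.1 0.1]
top no disc 0
scene disc holder [ 6.1 52.2] px [298.6 212.4] area 57 ext [-2.9 33.9] [19.9 65.9] z med 35.8 slope deg [  1.5 -17.3]
```

```bash
python3 -m pendant '[1,0,0,0,0,1,0,0,0,0,0.5,0,0,0,0,0,0,0,0,0,0,0,0,0,0,0,0,0,0,0,0,0,0,0,0,0,0,0,0,0,0,0,0,0,0,0,0,0,0,0]'
python3 -c "
from h import *
rep((0,19,40.2));disc('6',z=30)"
```

```text
time_s: 11.85
ee_pos: [531.9, 65.8, 40.3]
ee_rot: [1.74, 2.616, -0.0]
contact_force: [-0.1, 0.2, -0.1]
finger_gap: -0.1
grip_force: 0.0
t 11.85 tcp holder [-0.3 21.1] z 40.3 toolx heading in holder 93.88 z axis [-0. -0. -1.] F [-0.1  0.2 -0.1] gap -0.1 j [-0.32  0.69  0.14  2.18 -0.32  0.29  0.49]
tool shift [-2.1  0.2  0.1]
top no disc 0
scene disc holder [ 8.7 51.3] px [298.7 213.1] area 81 ext [-6.3 35.7] [19.8 71.2] z med 28.5 slope deg [ 1.6 -1.7]
```

The disc has dropped: its top reads level with the deck and the slope is about 0. I lift away and check it.

```bash
python3 -m pendant '[-2,0,0,0,0,0,0,-8,0,0,0,0,-14,0,0,0,0,-14,0,0,0,0,-15,0,0,0,0,-15,0,0,0,0,-14,-3,0,0,0,0,-3,0,0,0,0,0,0,0,0,0,0,0]'
python3 -c "
from h import *
rep((70.6,140,120),100)"
```

```text
time_s: 13.2
ee_pos: [532.4, 63.9, 119.8]
ee_rot: [-1.601, -2.702, 0.001]
contact_force: [0.3, -0.1, -0.8]
finger_gap: -0.3
grip_force: 0.0
t 13.2 tcp holder [-0.4 19.1] z 119.8 toolx heading in holder 99.85 z axis [-0.001 -0.    -1.   ] F [ 0.3 -0.1 -0.8] gap -0.3 j [-0.36  0.56  0.2   2.14 -0.24  0.46  0.52]
tool shift [107.   90.7  -0.2]
spin -0.1
```

```bash
python3 -m pendant '[12,10,0,0,0,12,10,0,0,0,12,10,0,0,0,12,10,0,0,0,12,10,0,0,0,12,10,0,0,0,12,10,0,0,0,12,10,0,0,0,11,10.5,0,0,0,0,0,0,0,0]'
python3 -c "
from h import *
rep((70.6,140,54),100);disc('7',z=30)
a=cv2.imread('pics/scene7.png')[165:260,220:350]
b=cv2.imread('pics/top7.png')[140:235,180:310]
cv2.imwrite('pics/c7.png',cv2.resize(np.vstack([a,b]),None,fx=3.1,fy=3.1,interpolation=3))"
```

```text
time_s: 14.45
ee_pos: [560.9, 203.0, 120.2]
ee_rot: [1.598, 2.705, 0.001]
contact_force: [0.5, -0.3, -0.2]
finger_gap: 0.1
grip_force: 0.0
t 14.45 tcp holder [ 71.4 141.5] z 120.2 toolx heading in holder 99.99 z axis [ 0.  0. -1.] F [ 0.5 -0.3 -0.2] gap 0.1 j [-0.6   0.61  0.24  2.01 -0.26  0.55  0.32]
tool shift [-1.3 -1.1 66.2]
spin -0.0
top disc holder [-2.8 48.6] px [229.4 191.5] area 139 ext [-19.4  31.3] [13.9 65.8] z med 30.4 slope deg [0.2 3.2]
scene disc holder [ 2.9 49.4] px [297.1 211.8] area 131 ext [-16.8  32.4] [18.8 69.5] z med 28.5 slope deg [-1.4 -3.9]
```

View pics/c7.png

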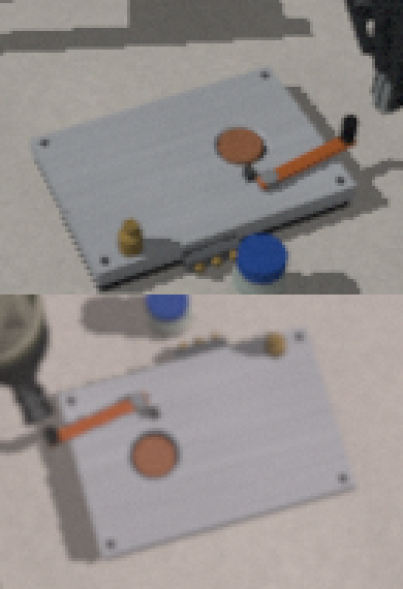

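The disc lies flat in the recess in both views, and the retainer is untouched. I lower the hand beside the post.

```bash
python3 -m pendant '[-1,-1,0,0,0,0,0,12,0,0,0,0,12,0,0,0,0,12,0,0,0,0,12,0,0,0,0,10,0,0,0,0,8,0,0,0,-4,0,0,0,0,-4,0,0,0,0,-4,0,0,0]'
python3 -m pendant '[1.3,-6,0,-4,0,1.3,-6,0,-4,0,1.3,-6,0,-4,0,1.3,-6,0,-4,0,1.3,-6,0,-4,0,1.3,-6,0,-4,0,1.3,-6,0,-4,0,1.3,-6,0,-4,0,1.3,-6,0,-4,0,0,0,0,0,0]'
python3 -c "
from h import *
rep()
h=HR.T@(state()['ee_pos'][:2]-C)-[50,50];print('radius',np.hypot(*h),'theta by tcp',np.arctan2(-h[0],h[1])+np.arctan2(21,85))"
```

```text
time_s: 15.8
ee_pos: [549.6, 194.1, 54.7]
ee_rot: [1.601, 2.703, 0.001]
contact_force: [-0.4, 0.4, -0.4]
finger_gap: -0.5
grip_force: 0.0
time_s: 17.05
ee_pos: [503.7, 164.7, 54.7]
ee_rot: [0.688, 3.065, 0.0]
contact_force: [0.6, 0.1, 0.5]
finger_gap: -0.3
grip_force: 0.0
t 17.05 tcp holder [  5.  123.7] z 54.7 toolx heading in holder 135.83 z axis [ 0.  0. -1.] F [0.6 0.1 0.5] gap -0.3 j [-0.44  0.66  0.02  2.18 -0.04  0.3   0.75]
radius 86.40233069510823 theta by tcp 0.7902515798021332
```

```bash
python3 -m pendant '[1.3,-6,0,-4,0,1.3,-6,0,-4,0,1.3,-6,0,-4,0,1.3,-6,0,-4,0,1.3,-6,0,-4,0,1.3,-6,0,-4,0,1.3,-6,0,-4,0,1.3,-6,0,-4,0,1.3,-6,0,-4,0,1.3,-6,0,-4,0]'
python3 -c "
from h import *
rep()
h=HR.T@(state()['ee_pos'][:2]-C)-[50,50];print('radius',np.hypot(*h),'theta by tcp',np.arctan2(-h[0],h[1])+np.arctan2(21,85))
disc('8',z=30);p=cv2.imread('pics/scene8.png')[165:260,220:350];cv2.imwrite('pics/s8c.png',cv2.resize(p,None,fx=5,fy=5,interpolation=3))"
```

```text
time_s: 18.3
ee_pos: [484.1, 108.5, 54.5]
ee_rot: [-0.404, 3.115, 0.0]
contact_force: [-0.0, 1.9, 0.8]
finger_gap: -0.0
grip_force: 0.4
t 18.3 tcp holder [-31.8  76.9] z 54.5 toolx heading in holder -184.08 z axis [ 0.001  0.    -1.   ] F [-0.   1.9  0.8] gap -0.0 j [-0.25  0.64 -0.12  2.25  0.29  0.26  1.2 ]
radius 86.09004294675188 theta by tcp 1.4957983282563319
top no disc 0
scene disc holder [-0.6 51.6] px [297.3 210.7] area 174 ext [-29.  33.] [32.6 68.8] z med 35.2 slope deg [0.4 4.2]
```

View pics/s8c.png

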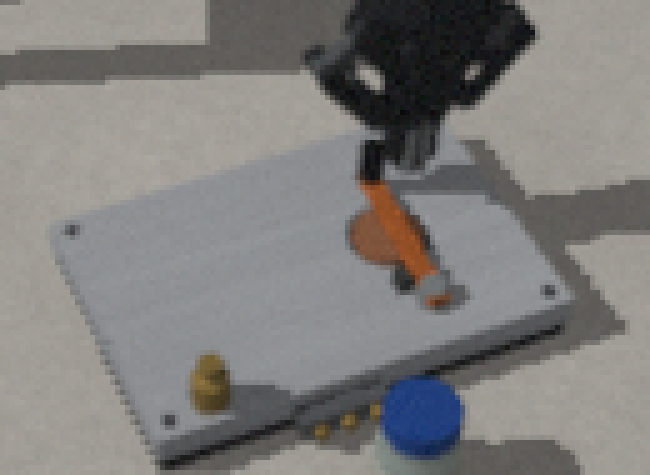

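The bar now crosses the disc, just short of the stop. I push the last few mm slowly and watch the force.

```bash
python3 -m pendant '[0,-1,0,0,0,0,-1,0,0,0,0,-1,0,0,0,0,-1,0,0,0,0,-1,0,0,0,0,-0.5,0,0,0,0,0,0,0,0,0,0,0,0,0,0,0,0,0,0,0,0,0,0,0]'
python3 -c "
from h import *
rep()"
```

```text
time_s: 19.65
ee_pos: [485.2, 102.9, 54.3]
ee_rot: [0.403, -3.116, 0.0]
contact_force: [-0.1, 1.0, 0.4]
finger_gap: 0.0
grip_force: 0.0
t 19.65 tcp holder [-32.6  71.3] z 54.3 toolx heading in holder -184.12 z axis [-0. -0. -1.] F [-0.1  1.   0.4] gap 0.0 j [-0.24  0.64 -0.13  2.25  0.29  0.26  1.21]
```

```bash
python3 -m pendant '[0,-0.5,0,0,0,0,-0.5,0,0,0,0,-0.5,0,0,0,0,-0.5,0,0,0,0,0,0,0,0,0,0,0,0,0,0,0,0,0,0,0,0,0,0,0,0,0,0,0,0,0,0,0,0,0]'
python3 -c "
from h import *
rep()"
```

```text
time_s: 20.9
ee_pos: [485.5, 102.0, 54.3]
ee_rot: [-0.404, 3.115, 0.001]
contact_force: [-1.9, 5.2, 0.5]
finger_gap: 0.1
grip_force: 2.8
t 20.9 tcp holder [-32.6  70.2] z 54.3 toolx heading in holder -184.06 z axis [-0.     0.001 -1.   ] F [-1.9  5.2  0.5] gap 0.1 j [-0.23  0.64 -0.13  2.25  0.29  0.26  1.21]
```

```bash
python3 -m pendant '[0,-0.5,0,0,0,0,-0.5,0,0,0,0,-0.5,0,0,0,0,0,0,0,0,0,0,0,0,0,0,0,0,0,0,0,0,0,0,0,0,0,0,0,0,0,0,0,0,0,0,0,0,0,0]'
python3 -c "
from h import *
rep()"
```

```text
time_s: 22.15
ee_pos: [485.6, 101.6, 54.3]
ee_rot: [-0.406, 3.115, 0.003]
contact_force: [-3.6, 9.7, 0.8]
finger_gap: -0.1
grip_force: 5.0
t 22.15 tcp holder [-32.6  69.9] z 54.3 toolx heading in holder -183.98 z axis [-0.     0.002 -1.   ] F [-3.6  9.7  0.8] gap -0.1 j [-0.23  0.64 -0.13  2.25  0.29  0.26  1.21]
```

The force climbs to 10 N with almost no movement, so the retainer is firmly against its stop. I back off along +y, lift clear and check.

```bash
python3 -m pendant '[0,2,0,0,0,0,6,0,0,0,0,6,0,0,0,0,6,0,0,0,0,0,-15,0,0,0,0,-25,0,0,0,0,-25,0,0,0,0,-25,0,0,0,0,-25,0,0,0,0,-10,0,0]'
python3 -m pendant '[20,20,0,0,0,30,30,0,0,0,30,30,0,0,0,30,30,0,0,0,30,30,0,0,0,20,20,0,0,0,10,10,0,0,0,0,0,0,0,0,0,0,0,0,0,0,0,0,0,0]'
python3 -c "
from h import *
rep();disc('9',z=30)
a=cv2.imread('pics/scene9.png')[165:260,220:350]
b=cv2.imread('pics/top9.png')[140:235,180:310]
cv2.imwrite('pics/c9.png',cv2.resize(np.vstack([a,b]),None,fx=3.1,fy=3.1,interpolation=3))
for n in('top','scene'):
    hsv=cv2.cvtColor(cv2.imread(f'pics/{n}9.png'),cv2.COLOR_BGR2HSV).astype(int);m=(hsv[...,0]>=3)&(hsv[...,0]<=16)&(hsv[...,1]>(125 if n=='top' else 165))&(hsv[...,2]>60)
    M=np.zeros_like(m);M[165:245,190:340]=1
    m&=M;vu=np.argwhere(m);q=np.array([HR.T@(atz(n,u,v,40)[:2]-C) for v,u in vu]);q=q[(abs(q[:,0])<60)&(abs(q[:,1]-50)<25)]
    l=cv2.fitLine(q.astype(np.float32),cv2.DIST_HUBER,0,.01,.01).ravel();print(n,len(q),'bar line dir',l[:2],'angle from -x deg',np.degrees(np.arctan(l[1]/l[0])),'at',q.mean(0))
"
```

```text
time_s: 23.4
ee_pos: [481.5, 118.8, 181.4]
ee_rot: [-0.401, 3.113, 0.0]
contact_force: [-0.4, -0.9, -0.2]
finger_gap: 0.5
grip_force: 0.0
time_s: 24.65
ee_pos: [273.9, 239.7, 179.2]
ee_rot: [-0.401, 3.116, -0.0]
contact_force: [0.4, -0.7, -0.6]
finger_gap: -0.1
grip_force: 0.0
t 24.65 tcp holder [-188.3  269. ] z 179.2 toolx heading in holder -184.2 z axis [ 0. -0. -1.] F [ 0.4 -0.7 -0.6] gap -0.1 j [-0.67  0.3  -0.26  2.43  0.18  0.43  0.74]
top disc holder [ 3.  48.4] px [228.9 189.6] area 173 ext [-21.1  31.8] [33.5 64.9] z med 35.6 slope deg [5.9 7.1]
scene disc holder [-1.6 50.6] px [296.8 210.6] area 171 ext [-30.4  33.2] [31.3 67.9] z med 35.9 slope deg [-0.1 -2. ]
top 93 bar line dir [0.9998713  0.01604254] angle from -x deg 0.9192092 at [ 4.21511125 48.58252054]
scene 91 bar line dir [9.9999994e-01 3.9334735e-04] angle from -x deg 0.022537142 at [ 8.6613547  49.73623425]
```

View pics/c9.png

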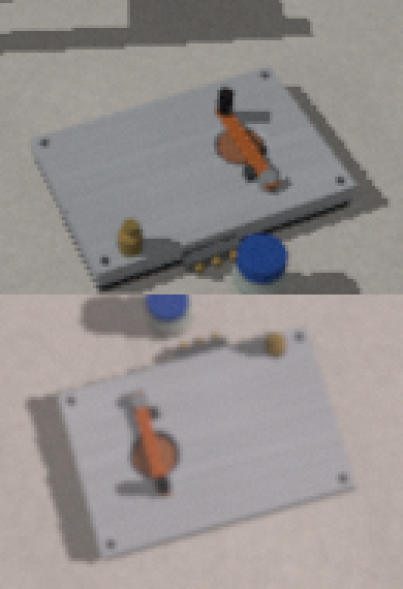

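The bar lies along the holder's -x, within 1 degree of home, over the flat disc. Nothing else has moved and the arm is clear.

```bash
python3 -c "
from cell import r
print(r.finish_job())"
```

```text
the job is handed in; nothing more can be done
None
```

The copper disc lies flat in the recess and the orange retainer is home against its stop over it; I handed the job in at about 25 s with the arm clear, and the hand touched only the disc and the retainer.

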